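Back off the thumbwheel lock and undock the test carriage

ROBOT

A 6-joint arm with a two-finger parallel gripper is mounted at the origin on the work surface; the furniture and walls round the work are solid. World frame = base frame: x ahead of the robot, y to its left, z up, the work surface at z = 0. Lengths are in m, angles in rad, forces in N, time in s.
With the tool pointing down it reaches from about 0.35 to 0.975 m from the base axis. Payload 4.9 kg.
Tool frame: the origin (TCP) lies between the finger pads; the fingertips stand 19 mm ahead of it and the grasp point (between the pads) is the TCP; z points along the fingers, y is the line along which they close (so a half turn about z gives the same grasp; the last joint's range is limited). The gripper opens to 85 mm and grips with 20 to 120 N. Pads are 22 mm wide; open, the fingers measure 114 mm over their backs; the gripper's body (76 mm by 85 mm) begins 54 mm behind the grasp point. The pads swing forward as they close: fully open they stand 13 mm farther back than shut.
Start: joints at [1.139, 0.053, 1.613, -0, 1.476, -0.119], TCP at [0.192, 0.595, 0.25] pointing down, gripper open.
Joint ranges: [-3.01, 3.01], [-1.01, 2.22], [0.06, 2.58], [-1.02, 4.17], [0.09, 2.62], [-3.14, 3.14]. Speed limits (rad/s): [2.57, 2.57, 3.14, 3.14, 3.14, 3.14].

INTERFACE

Orientations are given as a rotation vector (axis times angle).
In Python, from station import ctrl gives the robot as it stands. The module is installed in compiled form; this text tells all that it offers.
- The arm moves only by the tool servo_tool, never from a script. Its argument "increments" is a list that holds one entry, the list of rows, each a list of 5 numbers: the finger opening in cm, from 0 to 8.54, then the shift along the tool's x, y, z in cm, then the turn about the tool's z in degrees. A call has 1 to 5 rows; each row is the pose to reach, as a shift and turn from the pose commanded when the call began, along the tool's axes at that moment; what a row does not reach only later rows make up. A row lasts 1/10 s, in which the tool goes at most 50 mm and 8.59 degrees, less where a joint would pass 70% of its speed; a pose out of reach is approached as far as the arm can. A call with a gripper value outside its range is refused whole. The fingers move at their own pace and stop on an object; "newtons" is the grip in N (left out, the last holds). Time passes only in rows, so rows that repeat a pose let the fingers close. It gives the time, the measured TCP pose, the force, the opening and the grip force at its end, in the units of the state.
- ctrl.get_obs(): the state, without advancing time (a new reading comes with each control period).
- ctrl.get_image(name): name is "scene" or "top" or "wrist"; returns a dict with "img" (420x560x3 uint8, red, green, blue), "fx", "fy", "cx", "cy" (pixels), "rvec" (rotation vector, rad) and "tvec" (3), from world to camera coordinates, as OpenCV has them; the wrist camera has in their place "mount" (4x4, takes a point from camera to tool coordinates, whose origin is the TCP and whose axes are the flange's). Camera axes: x right, y down, z forward; pixel columns grow to the right and rows downward; lengths in m; the calibration is good to about 2 mm. A picture is of the moment at which its call begins: read the wrist's pose just before it. There is no depth.
- ctrl.finish_job(): hands the job in; it is judged then, once.
The state is a dict: "t": time; "q": joint angles; "dq": joint speeds; "effort": joint torques, N m; "tool_pos": TCP position; "tool_rot": TCP orientation; "contact_force": force on the tool from outside, world axes, zero at the start; "wrist_torque": the same for the moment, N m; "opening": finger opening in m; "grip_force": force on a finger pad.
Only numpy, scipy, OpenCV 4.12 (cv2) and the standard library are available. Lean on these libraries where they do the work, as an engineer would, in place of code of your own. Each camera call takes 0.05 s, during which the arm holds its last target. There are 200 camera calls.

TASK

The sensor board's test jig is locked: a pin worked by the knurled thumbwheel, which stands out of the front of the lock housing, holds the carriage at its contact block. Roll a fingertip across the wheel's rim, stroke by stroke, to turn the wheel anticlockwise (seen from above) by two full turns, and not past two and a half, so that the pin is clear but still well in its thread. Then put a fingertip into the square recess in the carriage and push the carriage away from the contact block until it stands right up against the end stop; the board stays lying in its nest, nothing is gripped or lifted, and the screwdriver, the hex key and the solder reel beside the jig stay where they are.

Things in the scene. Friction and masses are not known exactly. Their poses are not given: they have to be found in the camera images.
- jig: Test jig fixed to the bench; steel base plate 120 x 250 mm, top 12 mm high. Origin on the bench under the plate, which spans x -60 to 60, y -135 to 115 mm of this frame. z up; the thumbwheel stands out towards -x; y runs from the end stop (-y end) to the contact block (+y end, y 80 to 112, 47 high). Guides beside the carriage are 29 high.
- housing_cap (a point): Centre of the top face of the lock housing (cap, cheeks and back round the wheel), 55 mm above the bench; the housing spans 18.5 mm to each side of it along the jig's x, 33 mm along its y; a boss round the pin reaches 5 mm more to -x. Its floor plate reaches 36.5 mm towards -x, below the wheel: top of that plate 31 mm above the bench.
- wheel_mid (a point): Centre of the knurled steel thumbwheel, on its upright axis, 40 mm above the bench. Wheel 50 mm in diameter over 30 coarse ribs, 16 mm thick (32 to 48 mm up); stays at its height. It stands 21 mm out of the housing to -x of the jig; touch it there, up to 60 degrees either side of -x. Needs 1.2 N at the rim (0.03 N m). Anticlockwise, its front travels to -y. White index line on top and rim.
- wheel (a joint): Angle of the thumbwheel, rad; 0 = tight, grows anticlockwise as it is loosened, one full turn = 6.28; starts between 0 and 0.6.
- pin_top (a point): Top of the 8 mm steel lock pin that stands out of the cap of the lock housing on the wheel's axis, 59 mm above the bench when tight; it rises 4 mm for each turn. Its lower end leaves the carriage's lock hole after one and a half turns; before that the carriage cannot slide.
- recess (a point): Centre of the mouth of the square finger recess in the top of the bare metal carriage, 25 mm above the bench; moves with the carriage. Recess 52 mm along the jig's x, 46 mm along its y, 10 mm deep with upright walls (floor 15 mm above the bench). Carriage 85 x 156 mm, top 25 mm above the bench.
- carriage (a joint): How far the carriage has slid from the contact block, m; 0 = docked, grows as it slides towards -y of the jig, 0.045 = against the end stop. Slides with about 1.5 N.
- nest (a point): Centre of the floor of the board's nest in the carriage, a pocket 32 x 66 mm, 5 mm deep, beside the lock housing; moves with the carriage.
- board_mid (a point): Middle of the sensor board (30 x 65 x 13 mm, with a connector at one end), loose in the nest, 5 mm above the nest's floor; leave it lying there.
- red_driver: Screwdriver with black and red handle, 135 mm long, lying beyond the end-stop end of the jig; leave alone.
- hex_key: Black hex key, 82 mm long, lying in front of the contact-block end of the jig; leave alone.
- solder: Solder reel, 64 mm in diameter, 50 mm high, standing to the right; leave alone.
Not all that is in view belongs to the job. Of the things like the part that bears board_mid, leave any that is purple; of the rest the larger one is meant.

How it is judged:
By the outcome, as a careful person would: the job done as asked, in the order asked, and still so for the second after the job is handed in, with the robot touching nothing.
It also fails if it takes over 72 s, if anything falls off the work surface, if the arm or the gripper's body presses on something with over 40 N, if the wrist force passes 120 N, or if a joint passes its speed limit or range.

## Working session

There is one attempt and no reset: what is moved stays moved. The work goes in short steps, Python scripts to look and compute and a tool call to move; the robot and the scene stay as the last step left them, time stands still between calls to the robot, and variables do not carry over. Pictures are saved under pics/ and viewed, at most 10 in all, crops included, and the job is handed in when it is done.

Besides the shell and the picture viewer there is one more tool, called after "Emit:" by a JSON object that holds its "op" and its "data", one argument or row to a line. servo_tool: Moves the arm, as the interface text tells. Its arguments: {"type":"object","properties":{"increments":{"type":"array"},"newtons":{"type":"number"}},"required":["increments"]}

```bash
mkdir -p pics; cat > h.py <<'E'
import numpy as np, cv2
from station import ctrl
def save(n,f):
    d=ctrl.get_image(n); cv2.imwrite('pics/'+f,d['img'][:,:,::-1]); return d
def Rt(d): return cv2.Rodrigues(np.array(d['rvec'],float))[0],np.array(d['tvec'],float)
def ray(d,u,v):
    R,t=Rt(d); r=R.T@np.array([(u-d['cx'])/d['fx'],(v-d['cy'])/d['fy'],1.]); return -R.T@t,r
def onz(d,u,v,z):
    c,r=ray(d,u,v); return c+r*(z-c[2])/r[2]
def proj(d,p):
    R,t=Rt(d); q=R@np.array(p)+t; return q[0]/q[2]*d['fx']+d['cx'],q[1]/q[2]*d['fy']+d['cy']
E
python3 - <<'E'
from h import *
import pickle
o=ctrl.get_obs(); print(o)
ds={}
for n in('top','scene'):
    d=save(n,n+'0.png'); ds[n]=d; print(n,-Rt(d)[0].T@Rt(d)[1], d['fx'])
pickle.dump(ds,open('d0.pkl','wb'))
E
```

```text
{'t': 0.0, 'q': array([ 1.13897990e+00,  5.33602626e-02,  1.61427851e+00,  2.90912791e-05,
        1.47598525e+00, -1.18998376e-01]), 'dq': array([-0.00103838, -0.0006551 ,  0.00020251,  0.00172332, -0.00096265,
       -0.0012622 ]), 'effort': array([-7.32244807e-04, -3.93673396e+01, -3.70182896e+01, -1.29215741e-04,
        6.94948787e-03, -1.42197089e-05]), 'tool_pos': array([0.19208807, 0.59414741, 0.24907012]), 'tool_rot': array([-4.89286122e-01, -3.10266797e+00,  3.05767050e-03]), 'contact_force': array([-0.18788149,  0.01299163, -0.06633787]), 'wrist_torque': array([ 0.02311084, -0.01348136,  0.04786064]), 'grip_force': 0.0, 'opening': 0.08538093195565968}
top [ 0.27006972 -0.34840527  0.96652871] 437.9660884020129
scene [0.08247466 0.25264307 0.67532431] 471.10785515975556
```

View pics/top0.png

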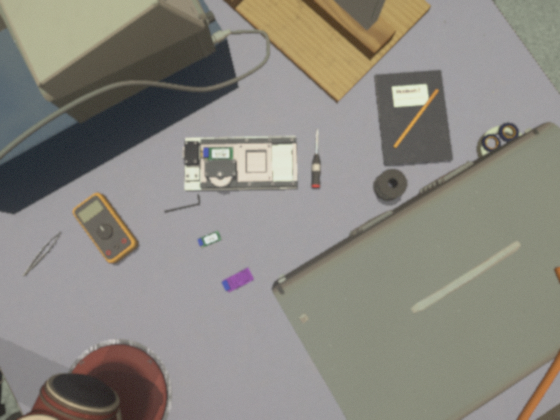

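View pics/scene0.png

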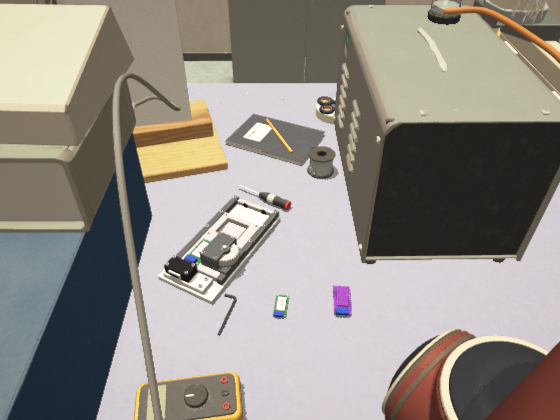

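The jig is at about (240,163) in the top view, with the contact block on the left at (192,160) and the end stop on the right. There are three board-like things: the one in the jig nest at (218,154), a small green one at (208,240) and a purple one at (238,280). The nest board fits: it isn't purple and it's larger than the other green one. I'll confirm it in a crop.

```bash
python3 - <<'E'
from h import *
import pickle
ds=pickle.load(open('d0.pkl','rb')); d=ds['top']
im=d['img'][:,:,::-1]
a=cv2.resize(im[125:203,170:330],None,fx=5,fy=5,interpolation=cv2.INTER_CUBIC)
cv2.imwrite('pics/c1.png',a)
s=ds['scene']['img'][:,:,::-1]
cv2.imwrite('pics/c2.png',cv2.resize(s[185:315,150:310],None,fx=4.5,fy=4.5,interpolation=cv2.INTER_CUBIC))
for uv in [(184,190),(298,190),(297,136),(185,137),(316,170),(208,240),(238,280)]: print(uv,onz(d,*uv,0.012))
E
```

```text
(184, 190) [ 0.43378894 -0.14108907  0.012     ]
(298, 190) [ 0.42976668 -0.39275102  0.012     ]
(297, 136) [ 0.55288755 -0.3932273   0.012     ]
(185, 137) [ 0.55447349 -0.14159711  0.012     ]
(316, 170) [ 0.47421384 -0.43378994  0.012     ]
(208, 240) [ 0.32279687 -0.19476855  0.012     ]
(238, 280) [ 0.23610691 -0.25966837  0.012     ]
```

View pics/c1.png

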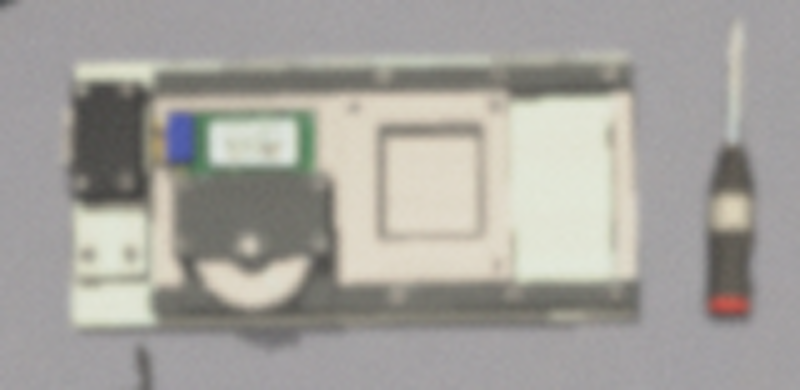

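View pics/c2.png

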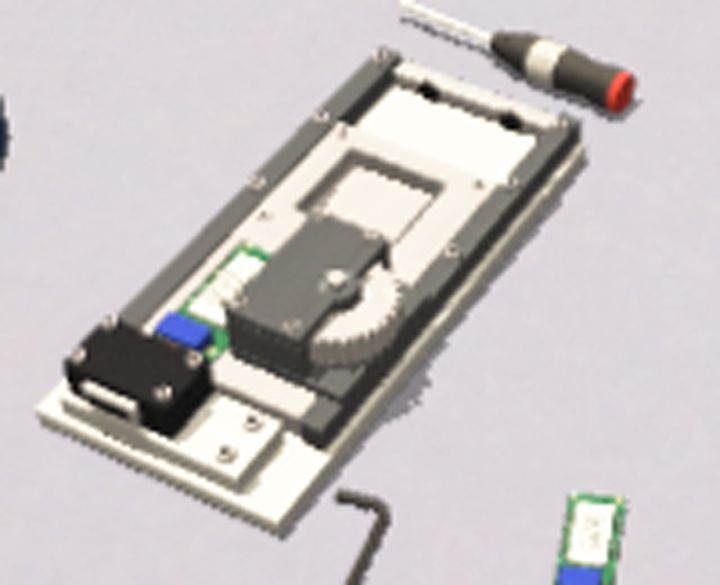

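The crop confirms the board lying in the jig's nest, with its blue connector towards the contact block. The wheel faces the robot (-x). Next I'll compute positions, and check whether the tall box and cable are clear of the swing path.

```bash
python3 - <<'E'
from h import *
import pickle
ds=pickle.load(open('d0.pkl','rb')); d=ds['top']; s=ds['scene']
def tri(a,b):
    c1,r1=ray(d,*a); c2,r2=ray(s,*b)
    A=np.stack([r1,-r2],1); k=np.linalg.lstsq(A,c2-c1,rcond=None)[0]
    p,q=c1+k[0]*r1,c2+k[1]*r2; return (p+q)/2,np.linalg.norm(p-q)
print('pin',onz(d,220,174,.060),tri((220,174),(150+336/4.5,185+280/4.5)))
print('front',onz(d,220,187,.044)); print('recess',onz(d,256,161.4,.025))
for f in[(75.5,59),(75.5,329),(637,322),(632,55)]: print('c',onz(d,170+f[0]/5,125+f[1]/5,.012)[:2])
for f in [(175,180),(330,180),(330,258),(175,258)]: print('cap',onz(d,170+f[0]/5,125+f[1]/5,.055)[:2])
print('boxbase top',[onz(d,u,v,0)[:2] for u,v in[(240,85),(120,150),(10,210)]])
print('boxbase scene',[onz(s,u,v,0)[:2] for u,v in[(152,215),(125,320),(102,418)]])
poly=np.array([(220,40),(268,42),(258,70),(215,88),(150,83),(100,95),(50,120),(0,155)],float)
for b in [(125,90),(120,130),(126,220),(137,320),(155,415)]:
    for z in np.arange(0,.65,.01):
        u=proj(d,onz(s,*b,z)) 
        if abs(cv2.pointPolygonTest(poly.astype(np.float32).reshape(-1,1,2),u,True))<4 : print(b,z,onz(s,*b,z)[:2],np.round(u))
E
```

```text
pin [ 0.45854754 -0.22684285  0.06      ] (array([ 0.46024491, -0.22581231,  0.05344991]), np.float64(0.0007157827342912808))
front [ 0.43357107 -0.22477823  0.044     ]
recess [ 0.49281153 -0.30118989  0.025     ]
c [ 0.55493356 -0.14181502]
c [ 0.43195981 -0.14354021]
c [ 0.43113174 -0.39145472]
c [ 0.55290848 -0.39187782]
cap [ 0.48829312 -0.19418464]
cap [ 0.48725551 -0.2601349 ]
cap [ 0.45343755 -0.2600583 ]
cap [ 0.45447873 -0.1944437 ]
boxbase top [array([ 0.68029858, -0.26447333]), array([0.52997   , 0.00756277]), array([0.39703324, 0.24637496])]
boxbase scene [array([ 0.68202323, -0.27101016]), array([ 0.54499819, -0.04073205]), array([0.45596974, 0.10271297])]
(125, 90) 0.41000000000000003 [ 0.49306662 -0.11002631] [97. 97.]
(125, 90) 0.42 [ 0.47759152 -0.0963574 ] [ 82. 105.]
(125, 90) 0.43 [ 0.46211642 -0.08268849] [ 68. 114.]
(125, 90) 0.44 [ 0.44664132 -0.06901958] [ 52. 124.]
(125, 90) 0.45 [ 0.43116623 -0.05535068] [ 36. 134.]
(125, 90) 0.46 [ 0.41569113 -0.04168177] [ 19. 144.]
(125, 90) 0.47000000000000003 [ 0.40021603 -0.02801286] [  1. 155.]
(120, 130) 0.27 [ 0.62
[... 155 characters left out ...]
[ 0.58168246 -0.16158594] [160.  69.]
(120, 130) 0.31 [ 0.56838176 -0.15054938] [151.  74.]
(120, 130) 0.32 [ 0.55508105 -0.13951282] [141.  80.]
(120, 130) 0.33 [ 0.54178035 -0.12847626] [132.  86.]
(120, 130) 0.34 [ 0.52847964 -0.1174397 ] [122.  91.]
(120, 130) 0.35000000000000003 [ 0.51517893 -0.10640313] [112.  98.]
(120, 130) 0.36 [ 0.50187823 -0.09536657] [101. 104.]
(120, 130) 0.37 [ 0.48857752 -0.08433001] [ 90. 111.]
(120, 130) 0.38 [ 0.47527682 -0.07329345] [ 79. 117.]
(120, 130) 0.39 [ 0.46197611 -0.06225688] [ 67. 124.]
(126, 220) 0.07 [ 0.65332606 -0.18194072] [199.  84.]
(126, 220) 0.08 [ 0.64389555 -0.17476137] [194.  87.]
(126, 220) 0.09 [ 0.63446505 -0.16758201] [190.  89.]
```

```bash
python3 - <<'E'
from h import *
import pickle
ds=pickle.load(open('d0.pkl','rb')); d=ds['top']; s=ds['scene']
T=np.array([(220,38),(250,31),(266,36),(267,48),(255,68),(215,86),(165,88),(130,82),(90,97),(45,122),(2,153)],float)
S=np.array([(178,107),(150,92),(135,77),(124,78),(119,95),(119,130),(123,190),(128,250),(140,330),(155,418)],np.float32)
line=np.vstack([S,S[::-1]]).reshape(-1,1,2)
for t in T:
    r=[]
    for z in np.arange(0,.66,.01):
        p=onz(d,*t,z); R,tt=Rt(s)
        if (R@p+tt)[2]<.03: continue
        u=proj(s,p); dd=abs(cv2.pointPolygonTest(line,(float(u[0]),float(u[1])),True)); r.append((dd,z,p,u))
    r=[k for k in r if k[0]<5]
    print(t,[(round(k[1],2),np.round(k[2][:2],2).tolist(),np.round(k[3]).tolist()) for k in r[::max(1,len(r)//5)]])
print([[np.round(onz(s,155,418,z),2).tolist()] for z in (0,.2,.4)])
E
```

```text
[220.  38.] [(np.float64(0.17), [0.7, -0.24], [116.0, 153.0]), (np.float64(0.18), [0.7, -0.24], [117.0, 149.0]), (np.float64(0.19), [0.69, -0.24], [119.0, 145.0]), (np.float64(0.2), [0.69, -0.24], [121.0, 141.0]), (np.float64(0.21), [0.68, -0.25], [122.0, 137.0]), (np.float64(0.22), [0.68, -0.25], [124.0, 132.0]), (np.float64(0.32), [0.62, -0.26], [142.0, 84.0]), (np.float64(0.33), [0.62, -0.26], [144.0, 79.0])]
[250.  31.] [(np.float64(0.05), [0.79, -0.29], [117.0, 177.0]), (np.float64(0.07), [0.77, -0.29], [119.0, 171.0]), (np.float64(0.09), [0.76, -0.29], [122.0, 164.0]), (np.float64(0.11), [0.75, -0.3], [124.0, 158.0]), (np.float64(0.27), [0.66, -0.31], [147.0, 95.0]), (np.float64(0.29), [0.65, -0.31], [150.0, 86.0])]
[266.  36.] [(np.float64(0.25), [0.66, -0.33], [158.0, 99.0]), (np.float64(0.26), [0.66, -0.33], [159.0, 95.0])]
[267.  48.] [(np.float64(0.24), [0.65, -0.33], [166.0, 106.0]), (np.float64(0.25), [0.64, -0.33], [168.0, 102.0]), (np.float64(0.26), [0.64, -0.33], [169.0, 97.0])]
[255.  68.] [(np.float64(0.25), [0.6, -0.31], [176.0, 111.0]), (np.float64(0.26), [0.6, -0
[... 613 characters left out ...]
0]), (np.float64(0.36), [0.53, -0.14], [123.0, 109.0]), (np.float64(0.4), [0.52, -0.15], [134.0, 80.0])]
[90. 97.] [(np.float64(0.4), [0.5, -0.1], [117.0, 102.0]), (np.float64(0.41), [0.49, -0.1], [120.0, 93.0]), (np.float64(0.42), [0.49, -0.11], [123.0, 85.0]), (np.float64(0.43), [0.48, -0.11], [127.0, 76.0])]
[ 45. 122.] [(np.float64(0.44), [0.45, -0.06], [117.0, 93.0]), (np.float64(0.45), [0.45, -0.07], [121.0, 83.0])]
[  2. 153.] [(np.float64(0.45), [0.41, -0.02], [115.0, 113.0]), (np.float64(0.46), [0.4, -0.02], [119.0, 101.0]), (np.float64(0.47), [0.4, -0.03], [124.0, 89.0]), (np.float64(0.48), [0.4, -0.04], [129.0, 77.0])]
[[[0.39, 0.07, 0.0]], [[0.3, 0.12, 0.2]], [[0.21, 0.18, 0.4]]]
```

The cable arcs from about (.60,-.31,.26) up to about (.40,-.03,.47), so I'll rise first, swing over it, then come down in front of the wheel.

Emit:
{"op": "servo_tool", "data": {
  "increments": [
    [[0, 0, 0, -4, 0], [0, 0, 0, -9, 0], [0, 0, 0, -14, 0], [0, 0, 0, -19, 0], [0, 0, 0, -24, 0]]
  ],
  "newtons": 20
}}

```text
t: 0.6
tool_pos: [0.1921, 0.5943, 0.4917]
tool_rot: [-0.489, -3.103, 0.001]
contact_force: [0.3, 1.8, -0.6]
opening: 0.0123
grip_force: 0.0
```

Emit:
{"op": "servo_tool", "data": {
  "increments": [
    [[0, 0, 0, -3, -5], [0, 0, 0, -6, -11], [0, 0, 0, -7, -17.9], [0, 0, 0, -7, -17.9], [0, 0, 0, -7, -17.9]]
  ]
}}

```text
t: 1.1
tool_pos: [0.1924, 0.5947, 0.5591]
tool_rot: [-0.004, -3.141, 0.002]
contact_force: [-0.4, -0.1, -1.3]
opening: -0.0001
grip_force: 0.0
```

Emit:
{"op": "servo_tool", "data": {
  "increments": [
    [[0, -1.5, -3, 0, 0], [0, -3.5, -7, 0, 0], [0, -5.5, -11, 0, 0], [0, -7.5, -15, 0, 0], [0, -9.5, -19, 0, 0]]
  ]
}}

```text
t: 1.6
tool_pos: [0.2876, 0.403, 0.5579]
tool_rot: [-0.003, -3.139, 0.004]
contact_force: [0.3, -0.1, 1.0]
opening: -0.0001
grip_force: 0.0
```

Emit:
{"op": "servo_tool", "data": {
  "increments": [
    [[0, -2, -4, 0, 0], [0, -4, -8, 0, 0], [0, -5.5, -12, 0, 0], [0, -6.5, -16, 0, 0], [0, -7.5, -20, 0, 0]]
  ]
}}

```text
t: 2.1
tool_pos: [0.3623, 0.203, 0.558]
tool_rot: [-0.004, -3.138, 0.002]
contact_force: [1.1, 0.7, -0.0]
opening: 0.0002
grip_force: 0.0
```

Emit:
{"op": "servo_tool", "data": {
  "increments": [
    [[0, 0, -4, 0, 0], [0, 0, -8, 0, 0], [0, 0, -12, 0, 0], [0, 0, -16, 0, 0], [0, 0, -20, 0, 0]]
  ]
}}

```text
t: 2.6
tool_pos: [0.3617, 0.0031, 0.5583]
tool_rot: [-0.004, -3.139, -0.001]
contact_force: [0.7, 0.2, -0.3]
opening: -0.0003
grip_force: 0.0
```

Emit:
{"op": "servo_tool", "data": {
  "increments": [
    [[0, 0, -4.5, 0, 0], [0, 0, -9, 0, 0], [0, 0, -13.5, 0, 0], [0, -0.5, -18, 0, 0], [0, -1, -22, 0, 0]]
  ]
}}

```text
t: 3.1
tool_pos: [0.3715, -0.2176, 0.5581]
tool_rot: [-0.006, -3.139, -0.003]
contact_force: [0.2, 0.9, 0.3]
opening: -0.0002
grip_force: 0.0
```

Emit:
{"op": "servo_tool", "data": {
  "increments": [
    [[0, 0, 0, 4, 0], [0, 0, 0, 9, 0], [0, 0, 0, 14, 0], [0, 0, 0, 19, 0], [0, 0, 0, 24, 0]]
  ]
}}

```text
t: 3.6
tool_pos: [0.3711, -0.2147, 0.316]
tool_rot: [-0.004, -3.139, -0.003]
contact_force: [0.4, -0.1, -0.5]
opening: 0.0001
grip_force: 0.0
```

Emit:
{"op": "servo_tool", "data": {
  "increments": [
    [[0, 0, 0, 4, 0], [0, 0, 0, 8, 0], [0, 0, 0, 12, 0], [0, 0, 0, 16, 0], [0, 0, 0, 18, 0]]
  ]
}}

```text
t: 4.1
tool_pos: [0.3689, -0.2128, 0.134]
tool_rot: [-0.004, -3.134, -0.009]
contact_force: [-0.6, 0.6, -0.9]
opening: -0.0001
grip_force: 0.0
```

```bash
cat >> h.py <<'E'
def wcam(n):
    o=ctrl.get_obs(); d=save('wrist',n); M=np.array(d['mount'])
    T=np.eye(4); T[:3,:3]=cv2.Rodrigues(o['tool_rot'])[0]; T[:3,3]=o['tool_pos']
    W=np.linalg.inv(T@M); d['rvec']=cv2.Rodrigues(W[:3,:3])[0]; d['tvec']=W[:3,3]; return d
E
python3 - <<'E'
from h import *
import pickle
d=wcam('w1.png'); pickle.dump(d,open('w1.pkl','wb')); print(ctrl.get_obs()['tool_pos'],np.array(d['mount']).round(3))
E
```

```text
[ 0.36779698 -0.21191321  0.13171452] [[-0.001 -0.946 -0.323  0.084]
 [ 1.    -0.001  0.001 -0.   ]
 [-0.001 -0.323  0.946 -0.123]
 [ 0.     0.     0.     1.   ]]
```

View pics/w1.png

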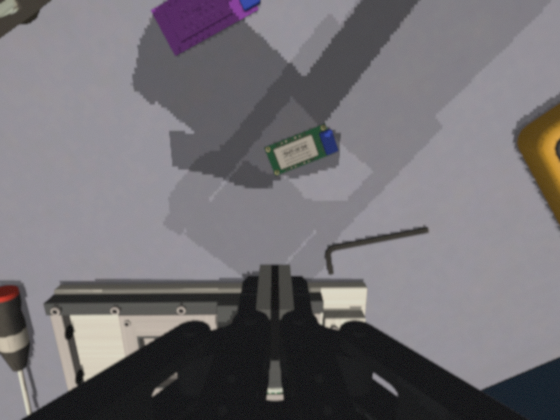

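The wrist view is blocked by the gripper itself: the camera sits on the robot side. The hex key is at (380,240), and the jig edge is along the bottom. I'll check joint 6 before a half turn, so the camera looks over the housing onto the wheel.

```bash
python3 - <<'E'
from h import *
import pickle
o=ctrl.get_obs(); print(o['q'],o['tool_pos'])
d=pickle.load(open('w1.pkl','rb'))
M=np.array(d['mount']); Mi=np.linalg.inv(M)
for p in [(0,0,.019),(.011,.0,.019),(-.011,0,.019),(0,.0145,.019),(0,-.0145,.019)]:
    q=Mi@np.array([*p,1]); print(p,q[:2]/q[2]*d['fx']+[d['cx'],d['cy']])
for n,p in dict(pin=(.459,-.2265,.06),front=(.4335,-.225,.048)).items(): print(n,proj(d,p))
E
```

```text
[-6.98410661e-01 -3.45358082e-01  2.17218269e+00 -1.18752664e-05
  1.32816638e+00 -2.26676551e+00] [ 0.36779698 -0.21191321  0.13171452]
(0, 0, 0.019) [274.63511833 283.27734343]
(0.011, 0.0, 0.019) [274.6167907  261.57461096]
(-0.011, 0, 0.019) [274.65265564 304.04421276]
(0, 0.0145, 0.019) [306.4387668  283.23457741]
(0, -0.0145, 0.019) [242.82658625 283.32011601]
pin (np.float64(254.25671603761384), np.float64(358.82024967954317))
front (np.float64(256.44535713209797), np.float64(316.4259512434274))
```

Emit:
{"op": "servo_tool", "data": {
  "increments": [
    [[0, 0, 0, 0, 8], [0, 0, 0, 0, 16], [0, 0, 0, 0, 24], [0, 0, 0, 0, 32], [0, 0, 0, 0, 40]]
  ]
}}

```text
t: 4.65
tool_pos: [0.3714, -0.2149, 0.1397]
tool_rot: [-1.086, -2.947, -0.001]
contact_force: [-0.3, -0.0, -0.4]
opening: -0.0001
grip_force: 0.0
```

Emit:
{"op": "servo_tool", "data": {
  "increments": [
    [[0, 0, 0, 0, 8], [0, 0, 0, 0, 16], [0, 0, 0, 0, 24], [0, 0, 0, 0, 32], [0, 0, 0, 0, 40]]
  ]
}}

```text
t: 5.15
tool_pos: [0.3714, -0.2149, 0.1397]
tool_rot: [-2.028, -2.398, 0.0]
contact_force: [-0.8, 0.7, -1.1]
opening: -0.0002
grip_force: 0.0
```

Emit:
{"op": "servo_tool", "data": {
  "increments": [
    [[0, 0, 0, 0, 8], [0, 0, 0, 0, 16], [0, 0, 0, 0, 24], [0, 0, 0, 0, 32], [0, 0, 0, 0, 40]]
  ]
}}

```text
t: 5.65
tool_pos: [0.3714, -0.2149, 0.1398]
tool_rot: [-2.726, -1.56, 0.001]
contact_force: [0.0, -0.3, -0.6]
opening: 0.0001
grip_force: 0.0
```

Emit:
{"op": "servo_tool", "data": {
  "increments": [
    [[0, 0, 0, 0, 8], [0, 0, 0, 0, 16], [0, 0, 0, 0, 24], [0, 0, 0, 0, 32], [0, 0, 0, 0, 40]]
  ]
}}

```text
t: 6.15
tool_pos: [0.3714, -0.2149, 0.1398]
tool_rot: [-3.095, -0.533, 0.001]
contact_force: [-0.9, -0.9, 1.0]
opening: -0.0001
grip_force: 0.0
```

Emit:
{"op": "servo_tool", "data": {
  "increments": [
    [[0, 0, 0, 0, 8], [0, 0, 0, 0, 16], [0, 0, 0, 0, 20], [0, 0, 0, 0, 20]]
  ]
}}

```text
t: 6.55
tool_pos: [0.3715, -0.215, 0.1398]
tool_rot: [-3.141, 0.002, 0.001]
contact_force: [0.2, 0.0, 0.4]
opening: 0.0001
grip_force: 0.0
```

```bash
python3 - <<'E'
from h import *
import pickle
d=wcam('w2.png'); pickle.dump(d,open('w2.pkl','wb')); o=ctrl.get_obs(); print(o['tool_pos'],o['tool_rot'],o['q'])
E
```

```text
[ 0.37157166 -0.21504998  0.13989483] [-3.14098143e+00 -1.17210995e-04  1.20938393e-03] [-6.98342416e-01 -3.50749439e-01  2.16174283e+00 -2.79830243e-05
  1.33158190e+00  8.72385921e-01]
```

View pics/w2.png

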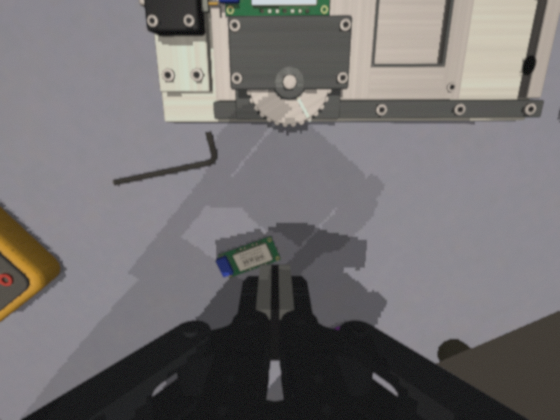

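The view shows the pin at (290,81), the wheel front at (290,127), and the index line probably near (304,108), about 30° to the right of front. Anticlockwise moves the front to the right.

```bash
cat >> h.py <<'E'
C=np.array([.459,-.227])
def polar(d,n,C=C,s=3):
    # unrolled wheel top: rows radius 10..27 mm, columns angle -70..70 deg from -x, + towards -y
    a=np.radians(np.arange(-75,75.1,.5)); r=np.arange(8,28,.25)/1000
    A,Rr=np.meshgrid(a,r); P=np.stack([C[0]-Rr*np.cos(A),C[1]-Rr*np.sin(A),0*A+.048],-1).reshape(-1,3)
    uv=cv2.projectPoints(P,np.array(d['rvec']),np.array(d['tvec']),np.array([[d['fx'],0,d['cx']],[0,d['fy'],d['cy']],[0,0,1.]]),None)[0].reshape(*A.shape,2).astype(np.float32)
    im=cv2.remap(d['img'][:,:,::-1].copy(),uv[...,0],uv[...,1],cv2.INTER_CUBIC)
    return im
E
python3 - <<'E'
from h import *
import pickle
d=pickle.load(open('w2.pkl','rb'))
print('pin',onz(d,290,81,.0595),'front',onz(d,290,127,.048),'frontbot',onz(d,290,127,.032))
print('cap',onz(d,229,16,.055),onz(d,352,89,.055),'recess',[onz(d,*p,.025)[:2] for p in[(373,67),(445,67)]])
C=onz(d,290,81,.0595)[:2]
im=polar(d,0,C); cv2.imwrite('pics/p2.png',cv2.resize(im,None,fx=2,fy=3))
b=d['img'][60:140,235:345,::-1]; cv2.imwrite('pics/w2c.png',np.vstack([cv2.resize(b,(602,438),interpolation=cv2.INTER_CUBIC)[:,:602],cv2.resize(im,(602,160))]))
E
```

```text
pin [ 0.45858005 -0.22329174  0.0595    ] front [ 0.43316718 -0.22404615  0.048     ] frontbot [ 0.43158281 -0.22469619  0.032     ]
cap [ 0.49064844 -0.19122887  0.055     ] [ 0.45441945 -0.25792738  0.055     ] recess [array([ 0.46736476, -0.27627949]), array([ 0.46725621, -0.32112068])]
```

View pics/w2c.png

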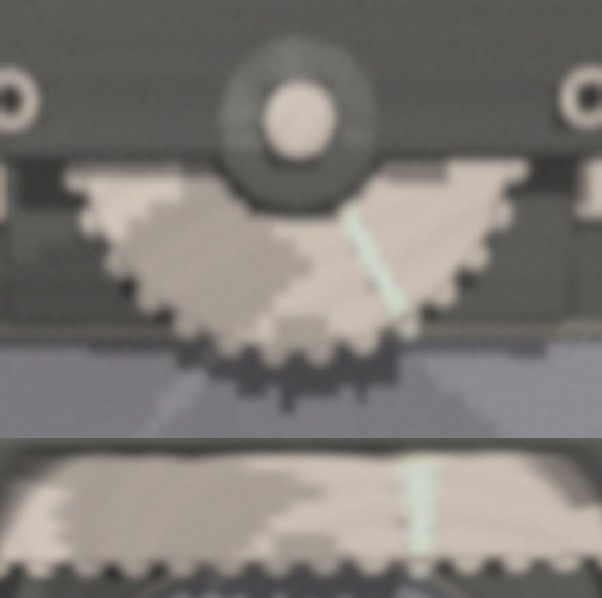

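Wheel centre is about (.4585,-.224), with the index line (pale green) at +29° from front. I'll go down beside the rim on the +y side, then make a first gentle stroke.

Emit:
{"op": "servo_tool", "data": {
  "increments": [
    [[0, 0, -1.3, 3, 0], [0, 0, -1.3, 6, 0], [0, 0.5, -1.3, 8.4, 0], [0, 3.65, -1.3, 8.4, 0], [0, 3.65, -1.3, 8.4, 0]]
  ]
}}

```text
t: 7.1
tool_pos: [0.4097, -0.2022, 0.0556]
tool_rot: [-3.141, -0.002, 0.001]
contact_force: [-0.4, -1.0, 1.4]
opening: 0.0003
grip_force: 0.0
```

Emit:
{"op": "servo_tool", "data": {
  "increments": [
    [[0, 1.2, 0, 0, 0], [0, 1.9, 0.1, 0, 0], [0, 1.73, 0.5, 0, 0], [0, 1.57, 1.1, 0, 0], [0, 1.55, 1.7, 0, 0]]
  ]
}}

```text
t: 7.6
tool_pos: [0.423, -0.2197, 0.0563]
tool_rot: [-3.141, 0.001, 0.002]
contact_force: [-3.7, 2.3, 2.5]
opening: 0.0003
grip_force: 1.5
```

Emit:
{"op": "servo_tool", "data": {
  "increments": [
    [[0, 0, 0.6, 0, 0], [0, 0, 1.2, 0, 0], [0, 0.06, 1.8, 0, 0], [0, 0.22, 2.3, 0, 0], [0, 0.4, 2.7, 0, 0]]
  ]
}}

```text
t: 8.1
tool_pos: [0.4287, -0.2474, 0.0567]
tool_rot: [3.14, -0.001, 0.002]
contact_force: [-0.3, 0.2, 0.2]
opening: -0.0001
grip_force: 0.0
```

Emit:
{"op": "servo_tool", "data": {
  "increments": [
    [[0, -2, 0.1, 0, 0], [0, -2, 0.1, 0, 0]]
  ]
}}

```text
t: 8.3
tool_pos: [0.4073, -0.2476, 0.0561]
tool_rot: [-3.142, 0.002, 0.0]
contact_force: [0.0, -0.5, 0.1]
opening: -0.0003
grip_force: 0.0
```

```bash
cat >> h.py <<'E'
def index(n):
    d=wcam(n); C=(.4585,-.224); im=polar(d,0,C)[8:56].astype(float)
    g=(im[:,:,1]-im[:,:,2]).mean(0); g2=np.convolve(g,np.ones(9)/9,'same')
    k=np.argmax(g2[5:-5])+5; print('index deg',-75+.5*k,'score',g2[k].round(1),np.median(g2).round(1)); 
    return d
E
python3 - <<'E'
from h import *
import pickle
o=ctrl.get_obs(); print(o['t'],o['tool_pos'])
d=index('w3.png')
b=d['img'][100:300,150:420,::-1]; cv2.imwrite('pics/w3c.png',cv2.resize(b,None,fx=2.5,fy=2.5,interpolation=cv2.INTER_CUBIC))
E
```

```text
8.3 [ 0.40727255 -0.24763717  0.05606442]
index deg -72.5 score -3.9 -9.3
```

View pics/w3c.png

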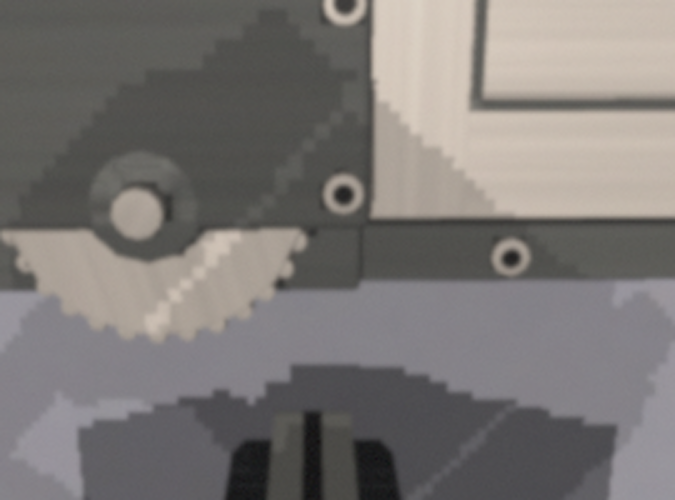

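The wheel turned, and the index line has left the visible arc on the right. The force was about 4 N, and nothing was disturbed. I'll continue with a standard cycle, checking the index each time.

Emit:
{"op": "servo_tool", "data": {
  "increments": [
    [[0, 0, -2.3, 0, 0], [0, 0.05, -4.5, 0, 0], [0, 1.25, -4.5, 0, 0], [0, 1.95, -4.4, 0, 0], [0, 1.78, -4.0, 0, 0]]
  ]
}}

```text
t: 8.85
tool_pos: [0.4266, -0.2071, 0.0562]
tool_rot: [-3.14, -0.001, 0.002]
contact_force: [-2.6, 2.4, 3.0]
opening: 0.0001
grip_force: 2.3
```

Emit:
{"op": "servo_tool", "data": {
  "increments": [
    [[0, -0.18, 0.8, 0, 0], [0, -0.18, 1.6, 0, 0], [0, -0.18, 2.4, 0, 0], [0, -0.1, 3.1, 0, 0], [0, 0.07, 3.7, 0, 0]]
  ]
}}

```text
t: 9.35
tool_pos: [0.4272, -0.2459, 0.0567]
tool_rot: [3.14, -0.002, 0.003]
contact_force: [0.6, -0.4, -0.6]
opening: 0.0001
grip_force: 0.0
```

Emit:
{"op": "servo_tool", "data": {
  "increments": [
    [[0, 0.15, 0.3, 0, 0], [0, -1.83, 0.3, 0, 0]]
  ]
}}

```text
t: 9.55
tool_pos: [0.4103, -0.249, 0.0575]
tool_rot: [3.139, 0.001, 0.005]
contact_force: [-0.8, -0.8, -0.6]
opening: 0.0003
grip_force: 0.0
```

```bash
python3 - <<'E'
from h import *
d=index('w4.png')
E
```

```text
index deg 72.5 score -2.5 -8.7
```

Emit:
{"op": "servo_tool", "data": {
  "increments": [
    [[0, 0, -2.3, 0, 0], [0, 0.05, -4.5, 0, 0], [0, 1.25, -4.5, 0, 0], [0, 1.95, -4.4, 0, 0], [0, 1.78, -4.0, 0, 0]]
  ]
}}

```text
t: 10.1
tool_pos: [0.4265, -0.2071, 0.0561]
tool_rot: [-3.14, -0.001, 0.003]
contact_force: [-3.4, 3.4, 1.2]
opening: 0.0001
grip_force: 2.2
```

Emit:
{"op": "servo_tool", "data": {
  "increments": [
    [[0, -0.18, 0.8, 0, 0], [0, -0.18, 1.6, 0, 0], [0, -0.18, 2.4, 0, 0], [0, -0.1, 3.1, 0, 0], [0, 0.07, 3.7, 0, 0]]
  ]
}}

```text
t: 10.6
tool_pos: [0.4274, -0.2459, 0.0567]
tool_rot: [3.14, -0.002, 0.003]
contact_force: [0.7, -0.3, -0.4]
opening: -0.0002
grip_force: 0.0
```

Emit:
{"op": "servo_tool", "data": {
  "increments": [
    [[0, 0.15, 0.3, 0, 0], [0, -1.83, 0.3, 0, 0]]
  ]
}}

```text
t: 10.8
tool_pos: [0.4105, -0.249, 0.0576]
tool_rot: [3.139, 0.001, 0.005]
contact_force: [-0.6, -0.5, 0.2]
opening: 0.0001
grip_force: 0.0
```

```bash
python3 - <<'E'
from h import *
d=index('w5.png'); print(ctrl.get_obs()['tool_pos'],ctrl.get_obs()['t'])
E
```

```text
index deg -72.5 score -2.6 -8.5
[ 0.40698557 -0.24776744  0.05622214] 10.85
```

```bash
cat >> h.py <<'E'
def idx(d,C=(.4585,-.224)):
    im=polar(d,0,C).astype(float); t=im[16:52]
    g=(t[:,:,1]-t[:,:,2]).mean(0); g=np.convolve(g,np.ones(5)/5,'same'); k=np.argmax(g[5:-5])+5
    rim=im[62:68].mean((0,2)); a=np.radians(np.arange(-75,75.1,.5)); m=abs(a)<.7
    ph=np.degrees(np.angle((( rim-rim[m].mean())*np.exp(-30j*a))[m].sum()))/-30
    return -75+.5*k,g[k].round(1),np.median(g).round(1),'ph',ph.round(2)
E
python3 - <<'E'
from h import *
import pickle
d=pickle.load(open('w2.pkl','rb')); print(idx(d))
im=ctrl.get_obs(); 
E
python3 - <<'E'
import cv2,numpy as np
a=[cv2.imread(f'pics/w{i}.png')[120:260,150:330] for i in(3,4,5)]
cv2.imwrite('pics/m.png',cv2.resize(np.hstack(a),(798,207),interpolation=cv2.INTER_CUBIC))
E
```

```text
(np.float64(27.5), np.float64(6.8), np.float64(-9.7), 'ph', np.float64(4.51))
```

View pics/m.png

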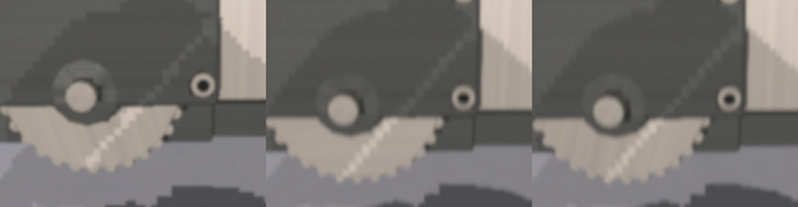

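The index is hidden in all three views and the pin is visibly rising. I'll do one more cycle.

Emit:
{"op": "servo_tool", "data": {
  "increments": [
    [[0, 0, -2.3, 0, 0], [0, 0.05, -4.5, 0, 0], [0, 1.25, -4.5, 0, 0], [0, 1.95, -4.4, 0, 0], [0, 1.78, -4.0, 0, 0]]
  ]
}}

```text
t: 11.35
tool_pos: [0.4261, -0.2065, 0.0558]
tool_rot: [-3.138, -0.001, 0.006]
contact_force: [-4.4, 4.0, 0.3]
opening: -0.0002
grip_force: 2.8
```

Emit:
{"op": "servo_tool", "data": {
  "increments": [
    [[0, -0.18, 0.8, 0, 0], [0, -0.18, 1.6, 0, 0], [0, -0.18, 2.4, 0, 0], [0, -0.1, 3.1, 0, 0], [0, 0.07, 3.7, 0, 0]]
  ]
}}

```text
t: 11.85
tool_pos: [0.4277, -0.2457, 0.0565]
tool_rot: [3.141, -0.002, 0.002]
contact_force: [0.4, 0.4, 0.5]
opening: 0.0
grip_force: 0.0
```

Emit:
{"op": "servo_tool", "data": {
  "increments": [
    [[0, 0.15, 0.3, 0, 0], [0, -1.83, 0.3, 0, 0], [0, -1.83, 0.3, 0, 0]]
  ]
}}

```text
t: 12.15
tool_pos: [0.4081, -0.2477, 0.0563]
tool_rot: [3.141, -0.002, 0.0]
contact_force: [0.2, 0.6, 0.1]
opening: -0.0
grip_force: 0.0
```

```bash
python3 - <<'E'
from h import *
print(idx(wcam('w6.png')))
E
```

```text
(np.float64(-72.5), np.float64(-3.8), np.float64(-9.8), 'ph', np.float64(3.93))
```

Emit:
{"op": "servo_tool", "data": {
  "increments": [
    [[0, 0, -2.3, 0, 0], [0, 0.05, -4.5, 0, 0], [0, 1.25, -4.5, 0, 0], [0, 1.95, -4.4, 0, 0], [0, 1.78, -4.0, 0, 0]]
  ]
}}

```text
t: 12.7
tool_pos: [0.4269, -0.2069, 0.0565]
tool_rot: [-3.139, -0.001, 0.004]
contact_force: [-5.1, 5.0, 5.9]
opening: -0.0003
grip_force: 4.3
```

Emit:
{"op": "servo_tool", "data": {
  "increments": [
    [[0, -0.18, 0.8, 0, 0], [0, -0.18, 1.6, 0, 0], [0, -0.18, 2.4, 0, 0], [0, -0.1, 3.1, 0, 0], [0, 0.07, 3.7, 0, 0]]
  ]
}}

```text
t: 13.2
tool_pos: [0.4278, -0.2456, 0.0564]
tool_rot: [3.141, -0.002, 0.001]
contact_force: [0.7, 0.5, 0.2]
opening: -0.0002
grip_force: 0.0
```

Emit:
{"op": "servo_tool", "data": {
  "increments": [
    [[0, 0.15, 0.3, 0, 0], [0, -1.83, 0.3, 0, 0], [0, -1.83, 0.3, 0, 0]]
  ]
}}

```text
t: 13.5
tool_pos: [0.4082, -0.2475, 0.0561]
tool_rot: [-3.141, 0.002, 0.0]
contact_force: [-0.3, -0.3, -0.7]
opening: 0.0001
grip_force: 0.0
```

```bash
python3 - <<'E'
from h import *
import pickle
d=wcam('w7.png');print(idx(d)); pickle.dump(d,open('w7.pkl','wb'))
a=[cv2.imread('pics/w%d.png'%i) for i in (6,7)]
cv2.imwrite('pics/m2.png',cv2.resize(np.hstack([k[120:220,150:290] for k in a]),(784,280),interpolation=cv2.INTER_CUBIC))
E
```

```text
(np.float64(-72.5), np.float64(-4.0), np.float64(-9.8), 'ph', np.float64(-4.17))
```

View pics/m2.png

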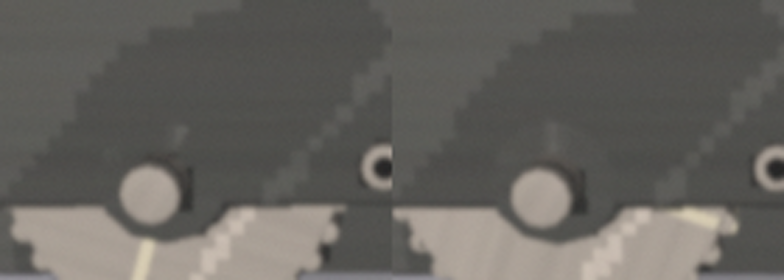

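The line shows yellowish in the shade: about -5° after stroke 4 and about +77° after stroke 5, so each stroke turns roughly 81°. That's about 407° so far. I'll tune the detector on these two images.

```bash
cat >> h.py <<'E'
def idx2(d,C=(.4585,-.224),top=3):
    im=cv2.GaussianBlur(polar(d,0,C),(5,5),0).astype(float)[24:56]
    f=(im[:,:,1]+im[:,:,2]-2*im[:,:,0]); g=np.median(f,0)
    g-=cv2.medianBlur(g.astype(np.float32).reshape(1,-1).repeat(5,0),5)[0]*0+np.median(g)
    o=[]; h=g.copy()
    for _ in range(top):
        k=int(np.argmax(h)); o.append((-75+.5*k,round(h[k],1))); h[max(0,k-16):k+17]=-99
    return o
E
python3 - <<'E'
from h import *
import pickle
d=pickle.load(open('w7.pkl','rb')); print(idx2(d))
for i in (4,5,6):
    e=dict(d); e['img']=cv2.imread('pics/w%d.png'%i)[:,:,::-1]; print(i,idx2(e))
E
```

```text
[(68.5, np.float64(27.5)), (-4.0, np.float64(2.0)), (8.0, np.float64(2.0))]
4 [(-5.0, np.float64(2.0)), (43.5, np.float64(2.0)), (-40.0, np.float64(1.0))]
5 [(-5.5, np.float64(2.0)), (4.0, np.float64(2.0)), (21.0, np.float64(2.0))]
6 [(-22.0, np.float64(30.0)), (-9.0, np.float64(2.0)), (-51.0, np.float64(1.0))]
```

The detector works: -22° after stroke 4 and 68.5° after stroke 5, so about 90° per stroke and about 400° turned. Three more strokes should bring the index to about -22° again, at about 670°.

Emit:
{"op": "servo_tool", "data": {
  "increments": [
    [[0, 0, -2.3, 0, 0], [0, 0.05, -4.5, 0, 0], [0, 1.25, -4.5, 0, 0], [0, 1.95, -4.4, 0, 0], [0, 1.78, -4.0, 0, 0]]
  ]
}}

```text
t: 14.05
tool_pos: [0.4269, -0.2066, 0.0559]
tool_rot: [-3.139, -0.001, 0.005]
contact_force: [-2.8, 4.7, 2.1]
opening: -0.0001
grip_force: 2.5
```

Emit:
{"op": "servo_tool", "data": {
  "increments": [
    [[0, -0.18, 0.8, 0, 0], [0, -0.18, 1.6, 0, 0], [0, -0.18, 2.4, 0, 0], [0, -0.1, 3.1, 0, 0], [0, 0.07, 3.7, 0, 0]]
  ]
}}

```text
t: 14.55
tool_pos: [0.428, -0.2455, 0.0564]
tool_rot: [3.141, -0.001, 0.001]
contact_force: [-0.2, -1.1, 0.3]
opening: -0.0002
grip_force: 0.0
```

Emit:
{"op": "servo_tool", "data": {
  "increments": [
    [[0, 0.15, 0.3, 0, 0], [0, -1.83, 0.3, 0, 0], [0, -1.83, 0.3, 0, 0]]
  ]
}}

```text
t: 14.85
tool_pos: [0.4085, -0.2476, 0.0562]
tool_rot: [3.142, -0.002, -0.0]
contact_force: [0.9, -0.6, -0.3]
opening: 0.0002
grip_force: 0.0
```

```bash
python3 -c "
from h import *
print(idx2(wcam('w8.png')))"
```

```text
[(10.0, np.float64(2.0)), (-7.0, np.float64(1.5)), (32.0, np.float64(1.0))]
```

Emit:
{"op": "servo_tool", "data": {
  "increments": [
    [[0, 0, -2.3, 0, 0], [0, 0.05, -4.5, 0, 0], [0, 1.25, -4.5, 0, 0], [0, 1.95, -4.4, 0, 0], [0, 1.78, -4.0, 0, 0]]
  ]
}}

```text
t: 15.4
tool_pos: [0.427, -0.2066, 0.0558]
tool_rot: [-3.139, -0.001, 0.005]
contact_force: [-4.6, 3.2, 2.4]
opening: -0.0001
grip_force: 3.0
```

Emit:
{"op": "servo_tool", "data": {
  "increments": [
    [[0, -0.18, 0.8, 0, 0], [0, -0.18, 1.6, 0, 0], [0, -0.18, 2.4, 0, 0], [0, -0.1, 3.1, 0, 0], [0, 0.07, 3.7, 0, 0]]
  ]
}}

```text
t: 15.9
tool_pos: [0.4281, -0.2455, 0.0563]
tool_rot: [3.141, -0.002, 0.001]
contact_force: [0.8, 0.3, 0.8]
opening: -0.0002
grip_force: 0.0
```

Emit:
{"op": "servo_tool", "data": {
  "increments": [
    [[0, 0.15, 0.3, 0, 0], [0, -1.83, 0.3, 0, 0], [0, -1.83, 0.3, 0, 0]]
  ]
}}

```text
t: 16.2
tool_pos: [0.4087, -0.2476, 0.0562]
tool_rot: [3.142, -0.002, 0.0]
contact_force: [0.9, 0.6, 0.0]
opening: -0.0002
grip_force: 0.0
```

```bash
python3 -c "
from h import *
print(idx2(wcam('w9.png')))"
```

```text
[(-3.0, np.float64(4.0)), (7.5, np.float64(3.0)), (16.0, np.float64(2.0))]
```

Emit:
{"op": "servo_tool", "data": {
  "increments": [
    [[0, 0, -2.3, 0, 0], [0, 0.05, -4.5, 0, 0], [0, 1.25, -4.5, 0, 0], [0, 1.95, -4.4, 0, 0], [0, 1.78, -4.0, 0, 0]]
  ]
}}

```text
t: 16.75
tool_pos: [0.4271, -0.2064, 0.0561]
tool_rot: [-3.138, -0.002, 0.006]
contact_force: [-5.9, 4.8, 5.4]
opening: 0.0002
grip_force: 4.4
```

Emit:
{"op": "servo_tool", "data": {
  "increments": [
    [[0, -0.18, 0.8, 0, 0], [0, -0.18, 1.6, 0, 0], [0, -0.18, 2.4, 0, 0], [0, -0.1, 3.1, 0, 0], [0, 0.07, 3.7, 0, 0]]
  ]
}}

```text
t: 17.25
tool_pos: [0.4283, -0.2455, 0.0563]
tool_rot: [3.141, -0.002, 0.001]
contact_force: [-0.7, -0.7, -1.0]
opening: -0.0
grip_force: 0.0
```

Emit:
{"op": "servo_tool", "data": {
  "increments": [
    [[0, 0.15, 0.3, 0, 0], [0, -1.83, 0.3, 0, 0], [0, -1.83, 0.3, 0, 0]]
  ]
}}

```text
t: 17.55
tool_pos: [0.4089, -0.2476, 0.0562]
tool_rot: [-3.142, 0.002, 0.0]
contact_force: [0.5, 0.5, -0.8]
opening: -0.0003
grip_force: 0.0
```

```bash
python3 -c "
from h import *
print(idx2(wcam('w10.png')))"
```

```text
[(-24.0, np.float64(31.0)), (1.5, np.float64(3.5)), (-7.0, np.float64(2.0))]
```

Index at -24°, so about 668° turned. One more stroke gives about 758°, inside the 720–870° window.

Emit:
{"op": "servo_tool", "data": {
  "increments": [
    [[0, 0, -2.3, 0, 0], [0, 0.05, -4.5, 0, 0], [0, 1.25, -4.5, 0, 0], [0, 1.95, -4.4, 0, 0], [0, 1.78, -4.0, 0, 0]]
  ]
}}

```text
t: 18.1
tool_pos: [0.4272, -0.2063, 0.056]
tool_rot: [-3.138, -0.002, 0.007]
contact_force: [-6.3, 4.7, 4.2]
opening: 0.0001
grip_force: 4.2
```

Emit:
{"op": "servo_tool", "data": {
  "increments": [
    [[0, -0.18, 0.8, 0, 0], [0, -0.18, 1.6, 0, 0], [0, -0.18, 2.4, 0, 0], [0, -0.1, 3.1, 0, 0], [0, 0.07, 3.7, 0, 0]]
  ]
}}

```text
t: 18.6
tool_pos: [0.4285, -0.2455, 0.0563]
tool_rot: [3.142, -0.002, 0.0]
contact_force: [-1.2, 0.9, -0.9]
opening: 0.0
grip_force: 0.2
```

Emit:
{"op": "servo_tool", "data": {
  "increments": [
    [[0, 0.15, 0.3, 0, 0], [0, -1.83, 0.3, 0, 0], [0, -1.83, 0.3, 0, 0]]
  ]
}}

```text
t: 18.9
tool_pos: [0.4092, -0.2477, 0.0562]
tool_rot: [3.142, -0.002, 0.0]
contact_force: [-0.2, -0.1, -0.2]
opening: -0.0001
grip_force: 0.0
```

```bash
python3 -c "
from h import *
d=wcam('w11.png'); print(idx2(d)); print(ctrl.get_obs()['tool_pos'])
g=cv2.GaussianBlur(cv2.cvtColor(d['img'],cv2.COLOR_RGB2GRAY),(3,3),0)
# pin top: bright disc near its expected projection
u,v=proj(d,(.4585,-.224,.067)); print('pin pred',u,v, [proj(d,(.4585,-.224,z)) for z in(.059,.071)])
w=g[int(v)-25:int(v)+25,int(u)-25:int(u)+25]; m=((w>120)*255).astype(np.uint8); n,l,s,c=cv2.connectedComponentsWithStats(m); print([(s[i].tolist(),(c[i]+[int(u)-25,int(v)-25]).round(1).tolist()) for i in range(1,n) if s[i,4]>40])
# recess edges
for z in [.025]:
  print([proj(d,(.492+a*.026,-.3+b*.023,z)) for a in(-1,1) for b in(1,-1)])
"
```

```text
[(-4.0, np.float64(4.5)), (-40.5, np.float64(2.0)), (18.0, np.float64(2.0))]
[ 0.4098775  -0.24774787  0.05645452]
pin pred 202.83066113934257 196.74174632482502 [(np.float64(207.21806711907305), np.float64(190.22154725122033)), (np.float64(200.4167079826584), np.float64(200.32916340194362))]
[([0, 15, 50, 35, 1185], [198.9, 207.0])]
[(np.float64(341.8221634017245), np.float64(152.39623661544863)), (np.float64(447.44824349492137), np.float64(152.19447706963146)), (np.float64(349.76260043925674), np.float64(18.623500011077226)), (np.float64(468.3081901382727), np.float64(18.31895803042795))]
```

```bash
python3 - <<'E'
from h import *
d=wcam('w12.png'); print(ctrl.get_obs()['tool_pos'])
K=np.array([[d['fx'],0,d['cx']],[0,d['fy'],d['cy']],[0,0,1.]])
def at(P): return cv2.projectPoints(np.array(P,float),np.array(d['rvec']),np.array(d['tvec']),K,None)[0].reshape(-1,2)
a7=np.arange(56,92,2)
for r in (.016,.019,.021,.023,.0245):
    uv=at([(.4585-r*np.cos(np.radians(a)),-.224-r*np.sin(np.radians(a)),.048) for a in a7]).astype(np.float32).reshape(1,-1,2)
    p=cv2.remap(d['img'],uv[...,0].copy(),uv[...,1].copy(),cv2.INTER_LINEAR)[0].astype(int)
    print(r,[(int(a),int(q[0]+q[1]-2*q[2]),int(q.mean())) for a,q in zip(a7,p)])
E
```

```text
[ 0.41025476 -0.24777364  0.05663394]
0.016 [(56, 28, 159), (58, 28, 161), (60, 28, 160), (62, 27, 160), (64, 29, 159), (66, 28, 158), (68, 27, 146), (70, 18, 107), (72, 10, 80), (74, 6, 76), (76, 7, 78), (78, 7, 79), (80, 5, 79), (82, 8, 80), (84, 8, 81), (86, 6, 81), (88, 7, 81), (90, 8, 79)]
0.019 [(56, 27, 160), (58, 29, 161), (60, 29, 161), (62, 28, 161), (64, 29, 161), (66, 30, 161), (68, 30, 162), (70, 29, 162), (72, 29, 150), (74, 21, 107), (76, 8, 78), (78, 6, 79), (80, 7, 79), (82, 7, 78), (84, 7, 80), (86, 6, 79), (88, 6, 78), (90, 5, 76)]
0.021 [(56, 29, 162), (58, 30, 163), (60, 30, 162), (62, 28, 161), (64, 28, 160), (66, 30, 160), (68, 30, 160), (70, 30, 161), (72, 37, 168), (74, 42, 158), (76, 23, 100), (78, 5, 76), (80, 7, 78), (82, 5, 78), (84, 7, 78), (86, 6, 79), (88, 5, 78), (90, 7, 77)]
0.023 [(56, 14, 87), (58, 9, 64), (60, 18, 108), (62, 28, 148), (64, 29, 157), (66, 25, 144), (68, 15, 96), (70, 11, 71), (72, 17, 98), (74, 24, 142), (76, 22, 123), (78, 9, 77), (80, 6, 78), (82, 7, 77), (84, 6, 80), (86, 6, 80), (88, 6, 79), (90, 5, 76)]
0.0245 [(56, 4, 70), (58, 6, 61), (60, 4, 72), (62, 9, 84), (64, 10, 85), (66, 7, 78), (68, 5, 73), (70, 7, 78), (72, 9, 83), (74, 19, 103), (76, 19, 105), (78, 10, 79), (80, 5, 77), (82, 6, 78), (84, 7, 78), (86, 7, 77), (88, 7, 77), (90, 9, 75)]
```

The index tip now shows at about 74°, so total turn is about 766° (2.13 turns) and the pin should be clear. I'll back off, rise, and turn the tool by 90° so the camera stays away from the cable.

Emit:
{"op": "servo_tool", "data": {
  "increments": [
    [[0, -1.5, 0, 0, 0], [0, -3, 0, -2, 0], [0, -3.5, 0, -5, 8], [0, -3.5, 0, -8, 16], [0, -3.5, 0, -8, 24]]
  ]
}}

```text
t: 19.5
tool_pos: [0.3777, -0.2498, 0.142]
tool_rot: [3.066, -0.661, 0.015]
contact_force: [0.6, 0.5, 0.8]
opening: -0.0
grip_force: 0.0
```

Emit:
{"op": "servo_tool", "data": {
  "increments": [
    [[0, 0, 0, 0, 8], [0, 0, 0, 0, 16], [0, 0, 0, 0, 24], [0, 0, 0, 0, 32], [0, 0, 0, 0, 40]]
  ]
}}

```text
t: 20.0
tool_pos: [0.3756, -0.2476, 0.1368]
tool_rot: [-2.659, 1.672, -0.002]
contact_force: [-0.3, 0.4, 0.2]
opening: 0.0003
grip_force: 0.0
```

Emit:
{"op": "servo_tool", "data": {
  "increments": [
    [[0, 0, 0, 0, 8], [0, 0, 0, 0, 16], [0, 0, 0, 0, 24], [0, 0, 0, 0, 26], [0, 0, 0, 0, 26]]
  ]
}}

```text
t: 20.5
tool_pos: [0.3754, -0.2476, 0.1368]
tool_rot: [-2.222, 2.221, -0.002]
contact_force: [-0.1, -0.7, -0.2]
opening: 0.0
grip_force: 0.0
```

Emit:
{"op": "servo_tool", "data": {
  "increments": [
    [[0, 1.5, -2, 0, 0], [0, 3, -5, 0, 0], [0, 4, -8, 0, 0], [0, 5, -11.2, 0, 0], [0, 5, -11.2, 0, 0]]
  ]
}}

```text
t: 21.0
tool_pos: [0.4898, -0.2985, 0.1365]
tool_rot: [-2.223, 2.219, -0.003]
contact_force: [-0.0, -1.0, 0.7]
opening: -0.0
grip_force: 0.0
```

Emit:
{"op": "servo_tool", "data": {
  "increments": [
    [[0, 0, 0, 3, 0], [0, 0, 0, 6, 0], [0, 0, 0, 8, 0], [0, 0, 0, 9, 0], [0, 0, 0, 9, 0]]
  ]
}}

```text
t: 21.5
tool_pos: [0.4855, -0.2966, 0.0448]
tool_rot: [2.221, -2.221, -0.005]
contact_force: [0.5, -0.1, -0.3]
opening: 0.0002
grip_force: 0.0
```

Emit:
{"op": "servo_tool", "data": {
  "increments": [
    [[0, 0, 0, 0.3, 0], [0, 0, 0, 0.6, 0], [0, 0, 0, 0.8, 0], [0, 0, 0, 0.8, 0]]
  ]
}}

```text
t: 21.9
tool_pos: [0.4867, -0.2976, 0.0387]
tool_rot: [-2.221, 2.222, -0.001]
contact_force: [-0.5, 1.0, -0.1]
opening: 0.0
grip_force: 0.0
```

The tip is in the recess at about z .020 with no contact. Now I'll push slowly.

Emit:
{"op": "servo_tool", "data": {
  "increments": [
    [[0, 0.6, 0, 0, 0], [0, 1.2, 0, 0, 0], [0, 1.6, 0, 0, 0], [0, 2.0, 0, 0, 0], [0, 2.4, 0, 0, 0]]
  ]
}}

```text
t: 22.4
tool_pos: [0.4867, -0.3218, 0.0385]
tool_rot: [-2.221, 2.222, -0.0]
contact_force: [-0.0, 1.7, 1.4]
opening: -0.0002
grip_force: 0.9
```

Emit:
{"op": "servo_tool", "data": {
  "increments": [
    [[0, 0.5, 0, 0, 0], [0, 1.0, 0, 0, 0], [0, 1.5, 0, 0, 0], [0, 2.0, 0, 0, 0], [0, 2.4, 0, 0, 0]]
  ]
}}

```text
t: 22.9
tool_pos: [0.4866, -0.3459, 0.0383]
tool_rot: [-2.221, 2.222, -0.0]
contact_force: [0.6, 1.3, 1.9]
opening: -0.0
grip_force: 0.9
```

Emit:
{"op": "servo_tool", "data": {
  "increments": [
    [[0, 0.2, 0, 0, 0], [0, 0.4, 0, 0, 0], [0, 0.6, 0, 0, 0], [0, 0.8, 0, 0, 0], [0, 0.8, 0, 0, 0]]
  ]
}}

```text
t: 23.4
tool_pos: [0.4864, -0.3538, 0.0382]
tool_rot: [2.221, -2.221, 0.0]
contact_force: [-1.3, -0.4, -0.5]
opening: -0.0
grip_force: 0.1
```

Emit:
{"op": "servo_tool", "data": {
  "increments": [
    [[0, 0.1, 0, 0, 0], [0, 0.2, 0, 0, 0], [0, 0.3, 0, 0, 0], [0, 0.3, 0, 0, 0]]
  ]
}}

```text
t: 23.8
tool_pos: [0.4864, -0.3553, 0.0381]
tool_rot: [-2.22, 2.221, 0.004]
contact_force: [0.5, 5.0, 2.8]
opening: 0.0
grip_force: 2.8
```

Emit:
{"op": "servo_tool", "data": {
  "increments": [
    [[0, 0.1, 0, 0, 0], [0, 0.2, 0, 0, 0], [0, 0.2, 0, 0, 0]]
  ]
}}

```text
t: 24.1
tool_pos: [0.4864, -0.3555, 0.038]
tool_rot: [-2.218, 2.219, 0.009]
contact_force: [-1.2, 11.7, 6.8]
opening: -0.0002
grip_force: 5.8
```

The tool stalled at y=-.3555 with 12 N. That matches the expected end-stop position (-.311-.045), so the carriage is against the stop. I'll release, lift and retreat.

Emit:
{"op": "servo_tool", "data": {
  "increments": [
    [[0, -0.4, 0, 0, 0], [0, -0.9, 0, 0, 0], [0, -1.5, 0, 0, 0], [0, -1.5, 0, 0, 0]]
  ]
}}

```text
t: 24.5
tool_pos: [0.4864, -0.3429, 0.0381]
tool_rot: [2.221, -2.221, -0.0]
contact_force: [-0.0, -0.1, 0.0]
opening: 0.0001
grip_force: 0.0
```

Emit:
{"op": "servo_tool", "data": {
  "increments": [
    [[0, 0, 0, -1.5, 0], [0, 0, 0, -4, 0], [0, 0, 0, -7, 0], [0, 0, 0, -10, 0], [0, 0, 0, -10, 0]]
  ]
}}

```text
t: 25.0
tool_pos: [0.4893, -0.3463, 0.1457]
tool_rot: [-2.221, 2.222, -0.019]
contact_force: [-0.1, -1.2, 0.4]
opening: -0.0002
grip_force: 0.0
```

Emit:
{"op": "servo_tool", "data": {
  "increments": [
    [[0, 0, 3, 0, 0], [0, 0, 6, 0, 0], [0, 0, 9, 0, 0], [0, 0, 10, 0, 0], [0, 0, 10, 0, 0]]
  ]
}}

```text
t: 25.5
tool_pos: [0.3858, -0.3436, 0.1385]
tool_rot: [-2.219, 2.224, -0.001]
contact_force: [1.0, -0.4, 0.2]
opening: -0.0004
grip_force: 0.0
```

```bash
python3 - <<'E'
from h import *
import pickle
d0=pickle.load(open('d0.pkl','rb'))
for n in('top','scene'):
    d=save(n,n+'1.png'); g=lambda x:cv2.cvtColor(x['img'],cv2.COLOR_RGB2HSV)
    if n=='top': print('recess before/after px pred', [proj(d,(.4929,y,.025)) for y in (-.2765,-.3215,-.3665)])
    for m,x in(('0',d0[n]),('1',d)):
        h=g(x); r={}
        for c,lo,hi in(('green',(40,90,40),(90,255,255)),('blue',(105,130,60),(125,255,255)),('purple',(135,100,60),(160,255,255)),('red',(172,150,80),(180,255,255))):
            k,l,s,ce=cv2.connectedComponentsWithStats(cv2.inRange(h,lo,hi)); r[c]=[ce[i].round(1).tolist() for i in range(1,k) if s[i,4]>15 and 150<ce[i][0]<380 and 120<ce[i][1]<330]
        print(n,m,r)
    if n=='top':
        for x in(d0[n],d): print([int(v) for v in cv2.cvtColor(x['img'],cv2.COLOR_RGB2GRAY)[158:166,240:300].mean(0)])
d=wcam('w13.png'); print('tool',ctrl.get_obs()['tool_pos'])
# edges along y at x=.51 on carriage top
ys=np.arange(-.40,-.29,.0015); P=np.array([(x,y,.025) for x in (.475,) for y in ys])
for x in(.475,.485):
    uv=np.array([proj(d,(x,y,.025)) for y in ys]); print(x,[(round(y*1000),int(d['img'][int(v),int(u)].mean())) for y,(u,v) in zip(ys,uv) if 0<=u<559 and 0<=v<419])
E
```

```text
recess before/after px pred [(np.float64(244.76919043498174), np.float64(161.53335120850045)), (np.float64(265.2353637134635), np.float64(161.21869358508894)), (np.float64(285.6902081122825), np.float64(160.90421013778266))]
top 0 {'green': [], 'blue': [], 'purple': [[239.1, 279.0]], 'red': []}
top 1 {'green': [], 'blue': [], 'purple': [[238.9, 279.2]], 'red': []}
[215, 215, 215, 214, 205, 176, 165, 191, 211, 215, 215, 216, 215, 216, 216, 216, 216, 216, 216, 216, 216, 217, 216, 216, 209, 187, 179, 197, 211, 215, 215, 215, 221, 225, 226, 226, 226, 227, 226, 226, 226, 226, 227, 226, 227, 227, 226, 227, 227, 227, 225, 218, 204, 204, 211, 209, 195, 176, 166, 163]
[84, 88, 94, 97, 98, 100, 102, 103, 103, 104, 105, 106, 107, 108, 108, 111, 111, 112, 114, 114, 117, 119, 121, 122, 124, 124, 125, 127, 126, 126, 125, 125, 122, 121, 121, 119, 119, 116, 115, 115, 112, 112, 111, 112, 110, 109, 109, 109, 108, 107, 106, 106, 105, 104, 103, 101, 101, 100, 98, 98]
scene 0 {'green': [[198.4, 259.8]], 'blue': [[190.7, 258.2], [341.6, 310.7], [278.3, 313.3]], 'purple': [[341.9, 297.5]], 'red': []}
scene
[... 1326 characters left out ...]
 (-370, 197), (-368, 193), (-367, 188), (-366, 142), (-364, 131), (-362, 191), (-361, 199), (-360, 199), (-358, 199), (-356, 198), (-355, 196), (-354, 197), (-352, 198), (-350, 195), (-349, 196), (-348, 196), (-346, 196), (-344, 196), (-343, 194), (-341, 195), (-340, 195), (-338, 194), (-337, 195), (-335, 194), (-334, 193), (-332, 194), (-331, 192), (-329, 192), (-328, 192), (-326, 184), (-325, 121), (-323, 80), (-322, 76), (-320, 114), (-319, 180), (-317, 192), (-316, 193), (-314, 192), (-313, 190), (-311, 191), (-310, 194), (-308, 190), (-307, 190), (-305, 188), (-304, 190), (-302, 186), (-301, 188), (-299, 191), (-298, 189), (-296, 191), (-295, 188), (-293, 190), (-292, 188), (-290, 189)]
```

The recess now spans y -.321 to -.366, so the carriage has moved 45 mm, and only a hairline seam is left at the stop. Nothing is being touched, so I'll hand in.

```bash
python3 -c "
from station import ctrl
print(ctrl.get_obs()['contact_force'],ctrl.finish_job())"
```

```text
the job is handed in; nothing more can be done
[ 0.23526908  0.51968867 -0.19710838] None
```

The job is handed in: the thumbwheel was turned about 2.1 turns anticlockwise, then the carriage was pushed 45 mm up against the end stop. Nothing was gripped and I felt no stray contact, but I didn't check the board, screwdriver, hex key or solder reel in a picture at the end, and no verdict came back.

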